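# Knock the clamp pin of a board vice home

## Robot

A 6-joint arm with a two-finger parallel gripper is mounted at the origin on the work surface. World frame = base frame: x ahead of the robot, y to its left, z up, the work surface at z = 0. Lengths are in m, angles in rad, forces in N, time in s.
With the tool pointing down it reaches from about 0.35 to 0.975 m from the base axis. Payload 7.1 kg.
Tool frame: the origin (TCP) lies between the finger pads; the fingertips stand 17 mm ahead of it and the grasp point (between the pads) lies 2 mm behind it; z points along the fingers, y is the line along which they close (so a half turn about z gives the same grasp; the last joint's range is limited). The gripper opens to 88 mm and grips with 3 to 60 N. Pads are 20 mm wide; open, the fingers measure 115 mm over their backs; the gripper's body (75 mm by 178 mm) begins 61 mm behind the grasp point.
Start: joints at [1.096, 0.423, 1.63, -0, 1.089, -0.019], TCP at [0.275, 0.561, 0.24] pointing down, gripper open.
Joint ranges: [-3, 3], [-0.9, 2.11], [0.09, 2.58], [-1.31, 4.45], [0.11, 2.69], [-2.54, 2.54]. Speed limits (rad/s): [2.39, 2.39, 3.01, 3.14, 3.14, 3.14].

## Interface

Orientations are given as a rotation vector (axis times angle).
In Python, from cell import r, camera, camera_params gives the robot as it stands. The module is installed in compiled form; this text tells all that it offers.
- The arm moves only by the shell command python3 -m inch 'ROWS' [OPENING] [FORCE]. ROWS is JSON, a list that holds one entry, the list of rows, each a list of 4 numbers: the shift along the tool's x, y, z each as a share of 0.4 m, from -1 to 1, then the turn about the tool's z as a share of 120 degrees, from -1 to 1. In form: [[[tx, ty, tz, roll], ...]]. A call has 1 to 12 rows; each row is the pose to reach, as a shift and turn from the pose commanded when the call began, along the tool's axes at that moment; what a row does not reach only later rows make up. A row lasts 1/10 s, in which the tool goes at most 50 mm and 8.59 degrees, less where a joint would pass 70% of its speed; a pose out of reach is approached as far as the arm can. A call with a number of a shift or a turn outside -1 to 1 is refused whole. A call with a gripper value outside its range is refused whole. OPENING is the closure, from 0 (fully open) to 1 (shut), set as the call begins (- or left out, the last holds). The fingers move at their own pace and stop on an object; FORCE is the grip in N (left out, the last holds). Time passes only in rows, so rows that repeat a pose let the fingers close. It gives the time, the measured TCP pose, the force, the opening and the grip force at its end, in the units of the state.
- r.get_obs(): the state, without advancing time (a new reading comes with each control period).
- camera(name): name is "side" or "top" or "wrist"; returns (picture, depth): 480x640x3 uint8, red, green, blue; 480x640 float32, m along the optical axis (not along the pixel's ray), 0 where there is no reading.
- camera_params(name): a dict with "intrinsics" (3x3 intrinsics, pixels), "eye" and "rotation" of the camera in the world. Camera axes: x right, y down, z forward; pixel columns grow to the right and rows downward; lengths in m; the calibration is good to about 2 mm. A picture is of the moment at which its call begins: read the wrist's pose just before it. camera_params takes no time and is no camera call; for the wrist camera it gives the pose at the moment of the call.
- r.close_job(): hands the job in; it is judged then, once.
The state is a dict: "t": time; "joints": joint angles; "qd": joint speeds; "effort": joint torques, N m; "tool_pos": TCP position; "tool_rot": TCP orientation; "wrist_force": force on the tool from outside, world axes, zero at the start; "moment": the same for the moment, N m; "grip_width": finger opening in m; "finger_force": force on a finger pad.
Only numpy, scipy, OpenCV 4.12 (cv2) and the standard library are available. Lean on these libraries where they do the work, as an engineer would, in place of code of your own. Each camera call takes 0.05 s, during which the arm holds its last target. There are 200 camera calls.

## Task

The circuit board in the bench vice is not clamped yet: pick up the mallet by its handle and knock the vice's leaning clamp pin down with a brisk blow or two of the mallet's head (not a slow push), square to the pin along its own slant, until the pin's head sits fully home on its block. Then stand the mallet upright on its head on the rubber pad again and let go. Keep the fingers off the pin, do not hit the circuit board, and leave the other things on the bench where they are.

Things in the scene. Friction and masses are not known exactly. Their poses are not given: they have to be found in the camera images.
- mallet: Mallet standing on its head: white cylinder with an aluminium band, diameter 44, length 80 mm, and a wooden handle level from its middle. Origin: centre of the head's lower striking face; z up along the head's axis. Handle: straight bar along -x from x = -22 to -172 mm, 18 mm wide (y), 24 mm high (z), its axis at z = 40 mm. 0.24 to 0.48 kg, mostly in the head.
- mallet_grip (a point): Point on the handle's axis, (-72, 0, 40) mm in the mallet's frame: a good place to grip, fingers closing along the mallet's y across the 18 mm width. Axes as the mallet's.
- pad: Black rubber pad, 140 x 140 x 4 mm, fixed flat on the bench; the mallet stands on it. Origin: centre of its underside; its top is 4 mm higher.
- vice: Board vice fixed to the bench: aluminium base 12 mm thick, x -100 to 140, y -75 to 75 mm, and a dark steel block 44 x 44 mm in section that leans 35 degrees (0.61 rad) from vertical to the vice's -x (roughly away from the robot). The block's upper end face is square to its slant, centred at (-69, 0, 106) mm. Origin on the bench, z up.
- pin_top (a point): Centre of the flat top of the clamp pin, whose round steel head (24 mm wide, 8 mm thick) stands out of the block's upper end face. Moves with the pin. z: out of the block along the slant (35 degrees from vertical, leaning to the vice's -x); x: in the plane of the lean, to the vice's +x (back towards the robot) and up; y: the vice's y. With the pin home it is 8 mm from the block's face.
- pin (a joint): How far the clamp pin is driven in along its -z, m: 0 = fully out (20 mm gap under its head), 0.020 = home (hard stop). Starts at 0 to 0.006. Sprung and tight: 5 N to start it, about 7 N near home, slightly more when fast; it stays where it is left. Going in, it slides the vice's near jaw up to the board.
- board: White circuit board with yellow connectors, 94 x 116 mm, lying level in the vice on the robot's side of the leaning block; origin: centre of its underside, 34 mm above the bench and 78 mm from the vice's origin along its +x; tallest part 18 mm above that. Not to be hit.
- flux: Bystander: amber glass bottle with a black cap, diameter 44, height 110 mm; origin at the centre of its underside.
- reel: Bystander: bare steel reel standing on its flange, diameter 64, height 52 mm; origin at the centre of its underside.
- tray: Bystander: grey open tray with three compartments, 50 x 80 x 22 mm; origin at the centre of its underside.
Mind the look-alikes: they are no part of the job. There is more than one size of the mallet; the job needs the smallest.

How it is judged:
By the outcome, as a careful person would: the job done as asked, in the order asked, and still so for the second after the job is handed in, with the robot touching nothing.
It also fails if it takes over 48 s, if anything falls off the work surface, if the arm or the gripper's body presses on something with over 40 N, if the wrist force passes 120 N, or if a joint passes its speed limit or range.

## Working session

There is one attempt and no reset: what is moved stays moved. The work goes in short steps, Python scripts to look and compute and a shell command to move; the robot and the scene stay as the last step left them, time stands still between calls to the robot, and variables do not carry over. Pictures are saved under pics/ and viewed, at most 11 in all, crops included, and the job is handed in when it is done.

```bash
mkdir -p pics; cat > h.py <<'E'
import numpy as np,cv2
from cell import r,camera,camera_params
def grab(n,tag):
    p=camera_params(n);im,d=camera(n);cv2.imwrite(f'pics/{tag}.png',im[:,:,::-1]);np.savez(f'{tag}.npz',im=im,d=d,K=p['intrinsics'],e=p['eye'],R=p['rotation']);return im,d,p
def load(tag):
    return np.load(tag+'.npz')
def pts(f):
    d=f['d'];v,u=np.mgrid[:480,:640];K=f['K'];c=np.stack([(u-K[0,2])/K[0,0]*d,(v-K[1,2])/K[1,1]*d,d],-1)
    return c@np.array(f['R']).T+f['e']
E
python3 - <<'E'
from h import *
for n in ['top','side']:
    im,d,p=grab(n,n+'0');print(n,p['eye'],p['rotation'],p['intrinsics'])
    print((d>0).mean())
print(r.get_obs())
E
```

```text
top [0.35692334 0.09979563 1.7750552 ] [-2.16495122  2.13024366 -0.15872112] [[554.20738653   0.         320.82677999]
 [  0.         554.20738653 240.60127711]
 [  0.           0.           1.        ]]
0.9962434895833333
side [ 0.52729577 -1.31889299  0.94888288] [-2.0983122   0.04429817 -0.02025219] [[624.12731151   0.         313.86410389]
 [  0.         624.12731151 237.46621054]
 [  0.           0.           1.        ]]
0.9934830729166667
{'t': 0.1, 'joints': array([ 1.09602270e+00,  4.23803927e-01,  1.63060407e+00,  2.02327626e-05,
        1.08859751e+00, -1.89888945e-02]), 'qd': array([ 1.04699643e-03, -2.76221828e-03, -9.13573102e-04, -4.03256779e-05,
       -1.30538974e-03,  2.02718764e-03]), 'effort': array([ 4.50233219e-04, -5.45609021e+01, -2.74325699e+01,  6.45813136e-02,
        1.87549082e-02, -2.95893528e-05]), 'tool_pos': array([0.27485114, 0.56078757, 0.23895848]), 'tool_rot': array([-7.09696238e-01, -3.06000859e+00,  2.14487760e-03]), 'wrist_force': array([-0.34256103, -0.01381956,  0.12404532]), 'moment': array([-0.01715552, -0.03623965,  0.0057629 ]), 'finger_force': 0.0, 'grip_width': 0.0882518459076484}
```

View pics/top0.png

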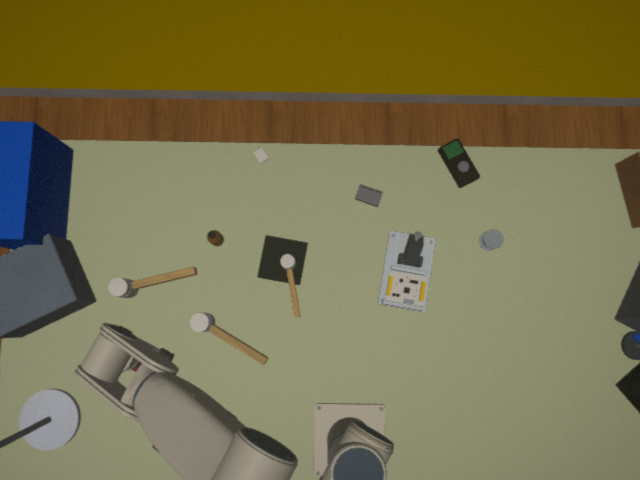

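View pics/side0.png

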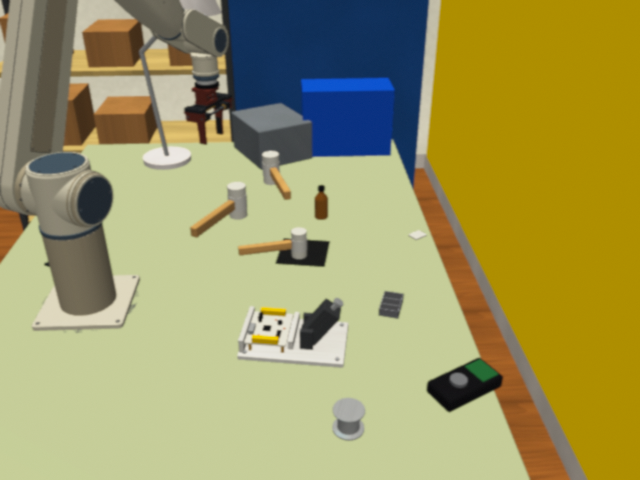

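```bash
sed -i "s/np.array(f\['R'\]).T/cv2.Rodrigues(np.array(f['R']))[0].T/" h.py
cat >> h.py <<'E'
def ray(f,uv,z):
    uv=np.atleast_2d(uv).astype(float);K=f['K'];c=np.c_[(uv-K[[0,1],[2,2]])/K[[0,1],[0,1]],np.ones(len(uv))]@cv2.Rodrigues(np.array(f['R']))[0].T
    return f['e']+c*((z-f['e'][2])/c[:,2])[:,None]
def proj(f,X):
    c=(np.atleast_2d(X)-f['e'])@cv2.Rodrigues(np.array(f['R']))[0];return c[:,:2]/c[:,2:]*f['K'][[0,1],[0,1]]+f['K'][[0,1],[2,2]]
E
python3 - <<'E'
from h import *
f=load('top0');P=pts(f);im=f['im'].astype(int);hsv=cv2.cvtColor(f['im'],cv2.COLOR_RGB2HSV)
print('bench z',np.median(P[330:380,320:360,2]))
for (u,v) in [(288,262),(120,288),(201,323)]:
    m=np.zeros((480,640),bool);m[v-16:v+17,u-16:u+17]=1
    w=m&(hsv[...,1]<40)&(hsv[...,2]>120)
    zt=np.median(P[v-2:v+3,u-2:u+3,2]);w2=w&(P[...,2]>zt-.012)
    vv,uu=np.nonzero(w2);c=ray(f,[[uu.mean(),vv.mean()]],zt)[0];
    print((u,v),'ztop',zt,'c',c,'diam',2*np.sqrt(w2.sum()/np.pi)*(f['e'][2]-zt)/554)
# handle of the pad one
hm=np.zeros((480,640),bool);hm[270:322,280:305]=1
hm&=(hsv[...,0]>8)&(hsv[...,0]<25)&(hsv[...,1]>90)&(hsv[...,2]>80)
vv,uu=np.nonzero(hm);X=ray(f,np.c_[uu,vv],.056)[:,:2];m=X.mean(0);w,V=np.linalg.eigh(np.cov((X-m).T));d=V[:,1]*np.sign(V[0,1]);print('handle mean',m,'dir',d,np.degrees(np.arctan2(d[1],d[0])),np.ptp((X-m)@d),len(X))
# vice base: depth z in 8..16mm in window
w=np.zeros((480,640),np.uint8);w[225:320,370:445]=1
b=(w>0)&(P[...,2]>.006);vv,uu=np.nonzero(b);
bb=b&(P[...,2]<.018);v2,u2=np.nonzero(bb);X=ray(f,np.c_[u2,v2],.012)[:,:2].astype(np.float32)
rc=cv2.minAreaRect(X);print('vice rect',rc,cv2.boxPoints(rc))
hi=(w>0)&(P[...,2]>.09);v3,u3=np.nonzero(hi);print('high',np.c_[u3,v3,P[hi]][np.argsort(-P[hi][:,2])][:8],len(v3))
A=cv2.resize(f['im'][220:380,90:310],None,fx=3,fy=3,interpolation=cv2.INTER_CUBIC);A=cv2.resize(A,(660,480))
B=cv2.resize(f['im'][225:320,370:445],None,fx=4,fy=4,interpolation=cv2.INTER_CUBIC)
cv2.imwrite('pics/cropA.png',A[:,:,::-1])
g=load('side0');C=cv2.resize(g['im'][280:380,220:370],None,fx=3,fy=3,interpolation=cv2.INTER_CUBIC)
z=np.zeros((380,750,3),np.uint8);z[:380,:300]=B;z[:300,300:750]=C;cv2.imwrite('pics/cropB.png',z[:,:,::-1])
E
```

```text
bench z -0.0003743131409916778
(288, 262) ztop 0.08394744178590297 c [0.53951996 0.19968811 0.08394744] diam 0.04246570821740323
(120, 288) ztop 0.10706444690037586 c [0.45084432 0.70581735 0.10706445] diam 0.057554579140041
(201, 323) ztop 0.10545847912385331 c [0.34927191 0.4561976  0.10545848] diam 0.058506313521364796
handle mean [0.44436784 0.18058459] dir [0.9805765  0.19613703] 11.31115326752377 0.1463065626448482 282
vice rect ((0.5187379717826843, -0.1809631884098053), (0.30177727341651917, 0.2385312020778656), 0.17623208463191986) [[ 0.3674832  -0.06216225]
 [ 0.36821693 -0.30069235]
 [ 0.66999274 -0.29976413]
 [ 0.669259   -0.06123403]]
high [[4.03000000e+02 2.32000000e+02 3.56923342e-01 9.97956343e-02
  1.77505520e+00]
 [3.91000000e+02 2.48000000e+02 3.56923342e-01 9.97956343e-02
  1.77505520e+00]
 [4.20000000e+02 2.37000000e+02 3.56923342e-01 9.97956343e-02
  1.77505520e+00]
 [4.07000000e+02 2.37000000e+02 3.56923342e-01 9.97956343e-02
  1.77505520e+00]
 [3.84000000e+02 2.43000000e+02 3.56923342e-01 9.97956343e-02
  1.77505520e+00]
 [4.26000000e+02 2.41000000e+02 3.56923342e-01 9.97956343e-02
  1.77505520e+00]
 [3.88000000e+02 2.44000000e+02 3.56923342e-01 9.97956343e-02
  1.77505520e+00]
 [3.72000000e+02 2.96000000e+02 3.56923342e-01 9.97956343e-02
  1.77505520e+00]] 302
```

View pics/cropA.png

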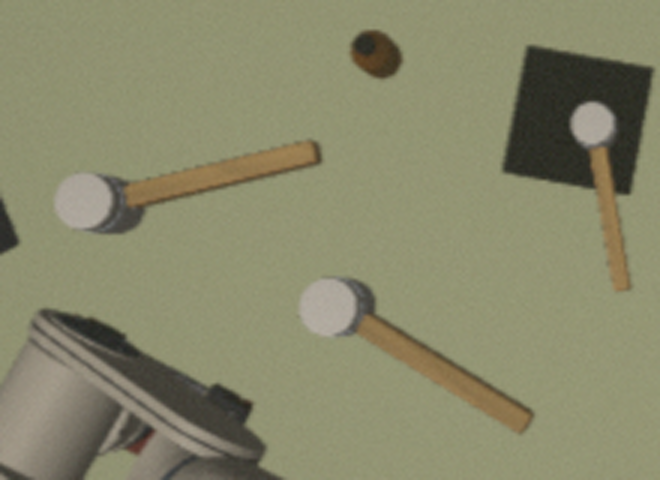

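View pics/cropB.png

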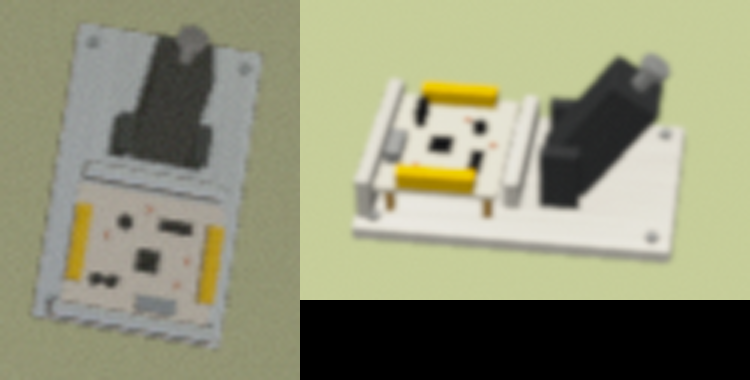

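The three mallets in the top view are at (288,262), (120,288) and (201,323). The one on the pad at (288,262) is the job's mallet: head Ø≈43 mm and top at 84 mm, against Ø58 mm and 106 mm for the others. The crop confirms it. The pin is at about top (417,235) and side (339,302).

```bash
cat >> h.py <<'E'
def tri(obs):
    A=np.zeros((3,3));b=np.zeros(3)
    for f,uv in obs:
        p=ray(f,uv,f['e'][2]-1)[0]-f['e'];p/=np.linalg.norm(p);M=np.eye(3)-np.outer(p,p);A+=M;b+=M@f['e']
    X=np.linalg.solve(A,b);return X,[ (proj(f,X)[0]-uv) for f,uv in obs]
E
python3 - <<'E'
from h import *
f=load('top0');g=load('side0')
q=lambda x,y:[(x+.5)/4-.5+370,(y+.5)/4-.5+225]
C=ray(f,[q(82,26),q(261,55),q(34,316),q(217,346)],.012);print(C)
m=(C[2]+C[3]-C[0]-C[1])[:2];print('len',np.linalg.norm(m)/2,'ang vice -x',np.degrees(np.arctan2(-m[1],-m[0])), 'side ang',np.degrees(np.arctan2((C[0]-C[1])[1],(C[0]-C[1])[0]))-90,np.linalg.norm(C[0]-C[1]))
vx=m/np.linalg.norm(m);far=(C[0]+C[1])[:2]/2;o=far+.1*vx;print('origin',o,'from centre',C[:,:2].mean(0)-.02*vx)
for qq in(0,.006,.02):print(qq,o+vx*(-.069-.574*(.028-qq)),.106+.819*(.028-qq))
print(tri([(f,np.array(q(190,38))),(g,np.array([(657-300+.5)/3-.5+220,(66+.5)/3-.5+280]))]))
p=camera_params('wrist');s=r.get_obs();R=cv2.Rodrigues(s['tool_rot'])[0];print('cam in tool',R.T@(p['eye']-s['tool_pos']),'cam R in tool',R.T@cv2.Rodrigues(p['rotation'])[0],p['intrinsics'])
E
```

```text
[[ 0.64832985 -0.12620985  0.012     ]
 [ 0.62706234 -0.27028266  0.012     ]
 [ 0.41529174 -0.08772801  0.012     ]
 [ 0.39405137 -0.23230292  0.012     ]]
len 0.23613985520341785 ang vice -x -9.317134274271389 side ang -8.397155638652691 0.14563406416056296
origin [ 0.53901536 -0.18205636] from centre [ 0.54091997 -0.18236884]
0 [ 0.62296504 -0.19582943] 0.128932
0.006 [ 0.61956647 -0.19527185] 0.12401799999999999
0.02 [ 0.61163649 -0.19397083] 0.112552
(array([ 0.62327527, -0.19321067,  0.12476711]), [array([-0.0041977 , -0.46053456]), array([-0.61518182,  0.10439712])])
cam in tool [ 0.06792674 -0.00115381 -0.14536075] cam R in tool [[ 4.11618550e-04 -9.68363555e-01 -2.49543294e-01]
 [ 9.99999915e-01  3.95337064e-04  1.15364793e-04]
 [-1.30613481e-05 -2.49543321e-01  9.68363636e-01]] [[360.6295692   0.        321.6255852]
 [  0.        360.6295692 234.487757 ]
 [  0.          0.          1.       ]]
```

```bash
cat >> h.py <<'E'
def to(x,y,z,ang=None):
    s=r.get_obs();R=cv2.Rodrigues(s['tool_rot'])[0];d=R.T@(np.array([x,y,z])-s['tool_pos']);a=np.degrees(np.arctan2(R[1,0],R[0,0]));t=0 if ang is None else -((ang-a+180)%360-180)/120
    print('t',round(s['t'],2),'pos',s['tool_pos'].round(4),'ang',a.round(2),'shares',(d/.4).round(4),'roll',round(t,4),'F',s['wrist_force'].round(1),'gw',s['grip_width'])
E
python3 -m inch '[[[-0.8,-0.66,-0.03,-0.143],[-0.8,-0.66,-0.03,-0.143],[-0.8,-0.66,-0.03,-0.143],[-0.8,-0.66,-0.03,-0.143],[-0.8,-0.66,-0.03,-0.143],[-0.8,-0.66,-0.03,-0.143],[-0.8,-0.66,-0.03,-0.143],[-0.8,-0.66,-0.03,-0.143],[-0.8,-0.66,-0.03,-0.143],[-0.8,-0.66,-0.03,-0.143]]]'
python3 -c "
from h import *
to(.62,-.195,.26,171.1)"
```

```text
t: 1.1
tool_pos: [0.4468, 0.1813, 0.2516]
tool_rot: [-0.251, -3.131, 0.0]
wrist_force: [0.2, 0.1, 0.4]
grip_width: 0.0879
finger_force: 0.0
t 1.1 pos [0.4468 0.1813 0.2516] ang 170.83 shares [-0.5773 -0.8597 -0.0208] roll -0.0023 F [0.2 0.1 0.4] gw 0.08789755102179622
```

```bash
python3 -c "
from h import *
grab('wrist','w1')"
python3 -m inch '[[[-0.58,-0.86,-0.02,0],[-0.58,-0.86,-0.02,0],[-0.58,-0.86,-0.02,0],[-0.58,-0.86,-0.02,0],[-0.58,-0.86,-0.02,0],[-0.58,-0.86,-0.02,0],[-0.58,-0.86,-0.02,0],[-0.58,-0.86,-0.02,0],[-0.58,-0.86,-0.02,0],[-0.58,-0.86,-0.02,0],[-0.58,-0.86,-0.02,0]]]'
python3 -c "
from h import *
im,d,p=grab('wrist','w2')
a=load('w1')['im'];z=np.hstack([a[:,:,::-1],im[:,:,::-1]])
cv2.imwrite('pics/w12.png',cv2.resize(z,(800,300),interpolation=cv2.INTER_AREA))"
```

```text
t: 2.25
tool_pos: [0.6213, -0.1905, 0.2589]
tool_rot: [-0.244, -3.13, -0.002]
wrist_force: [0.2, 0.5, -0.5]
grip_width: 0.0881
finger_force: 0.0
```

View pics/w12.png

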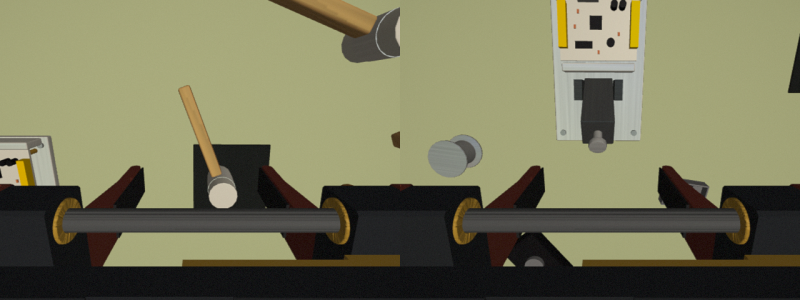

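```bash
python3 - <<'E'
from h import *
f=load('w2');P=pts(f)
print('bench',np.median(P[300:320,300:340,2]))
sub=(slice(205,250),slice(295,345));Q=P[sub].reshape(-1,3)
n=np.array([.574*np.cos(np.radians(-8.9)),.574*np.sin(np.radians(-8.9)),.819])
v=np.array([np.cos(np.radians(-8.9)),np.sin(np.radians(-8.9)),0])
s=Q@n;S=Q[(Q[:,2]>.09)&(Q[:,2]<.15)];s=S@n
h,e=np.histogram(s,bins=np.arange(s.min(),s.max()+.001,.001));print([(round(a,4),b) for a,b in zip(e,h) if b>3])
k=np.median(np.sort(s)[-150:]);T=S[abs(s-k)<.0025];print('top',len(T),T.mean(0),(T.max(0)+T.min(0))/2,np.ptp(T,axis=0),'k',k)
B=S[(s<k-.012)];print(len(B))
m=T.mean(0);w,V=np.linalg.eigh(np.cov((T-m).T));print('normal',V[:,0],w**.5)
# vice base in w2 : bright bluish mask z .012
hsv=cv2.cvtColor(f['im'],cv2.COLOR_RGB2HSV)
mk=((P[...,2]>.007)&(P[...,2]<.017)).astype(np.uint8);mk[:, :200]=0;mk[260:]=0
mk=cv2.morphologyEx(mk,cv2.MORPH_OPEN,np.ones((5,5)));X=P[mk>0][:,:2].astype(np.float32)
u=np.array([v[:2],[-v[1],v[0]]]);Y=X@u.T;print('base in vice axes: far x',np.percentile(Y[:,0],99.5),'y',np.percentile(Y[:,1],[.5,99.5]),'origin-ish',u.T@np.array([np.percentile(Y[:,0],99.5)-.1,np.percentile(Y[:,1],[.5,99.5]).mean()]))
g=load('w1');P1=pts(g);hs=cv2.cvtColor(g['im'],cv2.COLOR_RGB2HSV)
hd=(P1[...,2]>.078)&(P1[...,2]<.092);hd[:260]=0;hd[330:]=0;hd[:,:320]=0;hd[:,400:]=0;hd&=hs[...,1]<60
print('head',hd.sum(),P1[hd].mean(0),np.ptp(P1[hd],axis=0))
hm=(P1[...,2]>.05)&(P1[...,2]<.062)&(hs[...,1]>90);hm[:130]=0;hm[290:]=0;hm[:,:270]=0;hm[:,370:]=0
X=P1[hm];m=X.mean(0);w,V=np.linalg.eigh(np.cov((X[:,:2]-m[:2]).T));d=V[:,1]*np.sign(V[0,1]);print('handle',m,np.degrees(np.arctan2(d[1],d[0])),np.ptp((X[:,:2]-m[:2])@d),len(X))
to(.62,-.195,.26,171.1)
E
```

```text
bench 0.00035730444364406866
[(np.float64(0.4484), np.int64(23)), (np.float64(0.4494), np.int64(332)), (np.float64(0.4504), np.int64(421)), (np.float64(0.4514), np.int64(34)), (np.float64(0.4524), np.int64(11)), (np.float64(0.4534), np.int64(11)), (np.float64(0.4544), np.int64(17)), (np.float64(0.4554), np.int64(10)), (np.float64(0.4564), np.int64(14)), (np.float64(0.4574), np.int64(12)), (np.float64(0.4584), np.int64(11)), (np.float64(0.4594), np.int64(14)), (np.float64(0.4604), np.int64(13)), (np.float64(0.4614), np.int64(8)), (np.float64(0.4674), np.int64(7)), (np.float64(0.4684), np.int64(27)), (np.float64(0.4694), np.int64(25)), (np.float64(0.4704), np.int64(24)), (np.float64(0.4714), np.int64(24)), (np.float64(0.4724), np.int64(39)), (np.float64(0.4734), np.int64(39)), (np.float64(0.4744), np.int64(247)), (np.float64(0.4754), np.int64(176)), (np.float64(0.4764), np.int64(8))]
top 479 [ 0.6230061  -0.19662496  0.12749163] [ 0.62328556 -0.19673956  0.12653891] [0.02025179 0.02303794 0.0145201 ] k 0.4757225089355068
933
normal [ 0.55032109 -0.08630116  0.83048107] [0.00060289 0.00590193 0.00608682]
base in vice axes: far x 0.6634809739420958 y [-0.17204202 -0.02297171] origin-ish [ 0.54161126 -0.18350923]
head 1503 [0.53780664 0.19859931 0.08407278] [0.04043331 0.04291456 0.0087294 ]
handle [0.44160292 0.17913402 0.05595468] 11.135170910713066 0.1496314205067707 2814
t 2.3 pos [ 0.6212 -0.1903  0.2592] ang 171.14 shares [ 0.0011 -0.0122 -0.002 ] roll 0.0003 F [-0.6  0.6 -0.5] gw 0.08813388647400491
```

Wrist pair: mallet at about (222,190) on the pad (left), and the pin top at about (598,142) on the vice block (right). The pin top is at (0.623,-0.197,0.127) with about 17 mm of travel left.

```bash
python3 -m inch '[[[0.508,0.873,0.298,-0.168],[0.508,0.873,0.298,-0.168],[0.508,0.873,0.298,-0.168],[0.508,0.873,0.298,-0.168],[0.508,0.873,0.298,-0.168],[0.508,0.873,0.298,-0.168],[0.508,0.873,0.298,-0.168],[0.508,0.873,0.298,-0.168],[0.508,0.873,0.298,-0.168],[0.508,0.873,0.298,-0.168],[0.508,0.873,0.298,-0.168]]]' 0.4
python3 -c "
from h import *
to(.4743,.1861,.042,191.3)"
```

```text
t: 3.4
tool_pos: [0.4744, 0.1849, 0.1408]
tool_rot: [0.312, -3.126, 0.0]
wrist_force: [1.3, -0.5, -1.1]
grip_width: 0.0529
finger_force: 0.0
t 3.4 pos [0.4744 0.1849 0.1408] ang -168.61 shares [-0.0003  0.0031  0.2471] roll 0.0007 F [ 1.3 -0.5 -1.1] gw 0.05292842910056889
```

```bash
python3 -m inch '[[[0,0.003,0.125,0],[0,0.003,0.2,0],[0,0.003,0.247,0],[0,0.003,0.247,0]]]'
python3 -m inch '[[[0,0,0,0],[0,0,0,0],[0,0,0,0],[0,0,0,0],[0,0,0,0],[0,0,0,0]]]' 1 6
python3 -c "
from h import *
to(.4743,.1861,.042,191.3)"
```

```text
t: 3.8
tool_pos: [0.474, 0.1837, 0.0401]
tool_rot: [0.304, -3.123, 0.002]
wrist_force: [0.2, -0.1, -0.3]
grip_width: 0.0525
finger_force: 0.0
t: 4.4
tool_pos: [0.4754, 0.1853, 0.0421]
tool_rot: [-0.307, 3.126, 0.0]
wrist_force: [-1.9, 1.4, 2.5]
grip_width: 0.0179
finger_force: 6.0
t 4.4 pos [0.4754 0.1853 0.0421] ang -168.78 shares [0.0024 0.0024 0.0003] roll -0.0007 F [-1.9  1.4  2.5] gw 0.0178679529535477
```

```bash
python3 -m inch '[[[-0.0095,0,-0.019,0],[-0.0205,0,-0.036,0],[-0.033,0,-0.053,0],[-0.047,0,-0.0685,0],[-0.0625,0,-0.083,0],[-0.079,0,-0.0955,0],[-0.097,0,-0.107,0],[-0.097,0,-0.107,0],[-0.097,0,-0.107,0]]]'
python3 - <<'E'
from h import *
to(.4743,.1861,.042,191.3)
im,d,p=grab('side','s1');grab('wrist','w3')
a=cv2.resize(im[180:300,220:380],(640,480),interpolation=cv2.INTER_CUBIC);cv2.imwrite('pics/s1c.png',a[:,:,::-1])
E
```

```text
t: 5.3
tool_pos: [0.5139, 0.1927, 0.0848]
tool_rot: [-0.306, 3.125, 0.0]
wrist_force: [-0.6, -0.6, 1.5]
grip_width: 0.0182
finger_force: 6.0
t 5.3 pos [0.5139 0.1927 0.0848] ang -168.8 shares [0.1005 0.0029 0.1068] roll -0.0008 F [-0.6 -0.6  1.5] gw 0.0181726418587327
```

View pics/s1c.png

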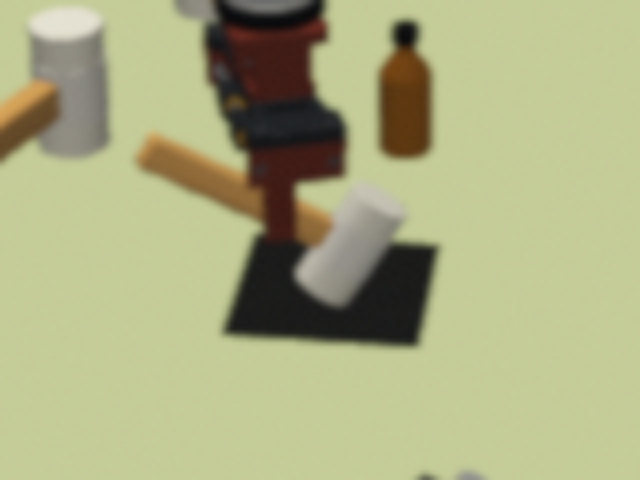

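The mallet has tilted in the grip as planned: head at crop (350,245), still on the pad. Next I clamp hard, lift, and measure the tilt.

```bash
python3 -m inch '[[[0,0,0,0],[0,0,0,0],[0,0,0,0],[0,0,0,0],[0,0,-0.05,0],[0,0,-0.15,0],[0,0,-0.275,0],[0,0,-0.4,0],[0,0,-0.4,0],[0,0,-0.4,0]]]' 1 60
cat >> h.py <<'E'
def mal(tag,side=True):
    # fit handle axis and head from side depth, near the gripper
    f=load(tag);P=pts(f);hs=cv2.cvtColor(f['im'],cv2.COLOR_RGB2HSV);s=r.get_obs();T=s['tool_pos'];R=cv2.Rodrigues(s['tool_rot'])[0]
    m=(np.linalg.norm(P-T,axis=-1)<.17)
    h=m&(hs[...,0]>8)&(hs[...,0]<22)&(hs[...,1]>100)&(hs[...,2]>100);h=cv2.erode(h.astype(np.uint8),np.ones((2,2)))>0
    w=m&(hs[...,1]<40)&(hs[...,2]>110)
    X=(P[h]-T)@R;k=abs(X[:,1])<.02;X=X[k];l=cv2.fitLine(X.astype(np.float32),cv2.DIST_HUBER,0,.003,.01).ravel();a=l[:3]*np.sign(-l[0])
    W=(P[w]-T)@R;W=W[(abs(W[:,1])<.03)&(W[:,0]<.0)]
    c=lambda Z:(Z.min(0).round(4),Z.max(0).round(4),len(Z))
    print('handle',len(X),'dir in tool',a.round(3),'droop',np.degrees(np.arctan2(a[2],-a[0])).round(2),'pt',l[3:].round(4),'head',c(W) if len(W) else None)
    l2=cv2.fitLine(W.astype(np.float32),cv2.DIST_HUBER,0,.003,.01).ravel();a2=l2[:3];print('head axis',a2.round(3),np.degrees(np.arctan2(abs(a2[0]),abs(a2[2]))),l2[3:].round(4))
E
python3 - <<'E'
from h import *
mal('s1')
grab('side','s2');mal('s2')
to(.4743,.1861,.042,191.3)
E
```

```text
t: 6.4
tool_pos: [0.5131, 0.1927, 0.2449]
tool_rot: [-0.307, 3.126, 0.001]
wrist_force: [0.1, -0.2, -4.0]
grip_width: 0.0177
finger_force: 60.0
handle 231 dir in tool [-0.84  -0.001  0.543] droop 32.9 pt [ 0.0459 -0.0084  0.1239] head (array([-0.0661, -0.0281, -0.0406]), array([-0.0008,  0.012 ,  0.163 ]), 43)
head axis [-0.145  0.104  0.984] 8.3900585 [-0.0542 -0.0079  0.1363]
handle 347 dir in tool [-0.837 -0.     0.547] droop 33.19 pt [ 0.0362 -0.0085 -0.0306] head (array([-0.0919, -0.0289, -0.0164]), array([-0.0158,  0.0201,  0.0655]), 454)
head axis [ 0.589 -0.09   0.803] 36.228115 [-0.0514 -0.0153  0.0234]
t 6.45 pos [0.5122 0.1923 0.2434] ang -168.79 shares [0.0947 0.0033 0.5036] roll -0.0008 F [-0.6 -0.1 -2.9] gw 0.01782733960720642
```

```bash
python3 -m inch '[[[-0.006,-0.08,-0.02,0.014],[-0.015,-0.18,-0.04,0.03],[-0.023,-0.29,-0.042,0.048],[-0.032,-0.4,-0.042,0.067],[-0.041,-0.51,-0.042,0.085],[-0.05,-0.62,-0.042,0.104],[-0.059,-0.73,-0.042,0.122],[-0.067,-0.83,-0.042,0.139],[-0.075,-0.92,-0.042,0.154],[-0.081,-1,-0.042,0.1675],[-0.081,-1,-0.042,0.1675],[-0.081,-1,-0.042,0.1675]]]'
python3 - <<'E'
from h import *
to(.6219,-.1965,.2350,171.1)
im,d,p=grab('side','s3');mal('s3')
f=load('s3');s=r.get_obs();T=s['tool_pos'];R=cv2.Rodrigues(s['tool_rot'])[0]
out=cv2.resize(im[180:360,210:450],None,fx=3.2,fy=3.2,interpolation=cv2.INTER_CUBIC)[:,:,::-1].copy()
for th,col in ((33,(0,0,255)),(35.,(255,0,0))):
    c,sn=np.cos(np.radians(th)),np.sin(np.radians(th))
    for mx,mz in [(64,-40),(64,40),(42,-40),(86,-40),(86,40),(42,40),(-108,0)]:
        X=T+R@np.array([-(mx*c+mz*sn),0,-2-(-mx*sn+mz*c)])/1000*np.array([1,1,1])
        u=(proj(f,X)[0]-[210,180]+.5)*3.2-.5;cv2.circle(out,tuple(int(round(v)) for v in u),2,col,-1)
cv2.imwrite('pics/s3c.png',out)
E
```

```text
t: 7.65
tool_pos: [0.6213, -0.1935, 0.2581]
tool_rot: [-0.245, -3.127, -0.002]
wrist_force: [-0.5, 0.5, -2.3]
grip_width: 0.0177
finger_force: 60.0
t 7.65 pos [ 0.6213 -0.1935  0.2581] ang 171.03 shares [-0.0029 -0.0072  0.0577] roll -0.0005 F [-0.5  0.5 -2.3] gw 0.01772651271748582
handle 469 dir in tool [-0.835  0.     0.55 ] droop 33.33 pt [ 0.0339 -0.0088 -0.0277] head (array([-0.0913, -0.0286, -0.0136]), array([-0.    ,  0.0233,  0.1393]), 794)
head axis [ 0.506 -0.124  0.853] 30.689419 [-0.0531 -0.0192  0.025 ]
```

View pics/s3c.png

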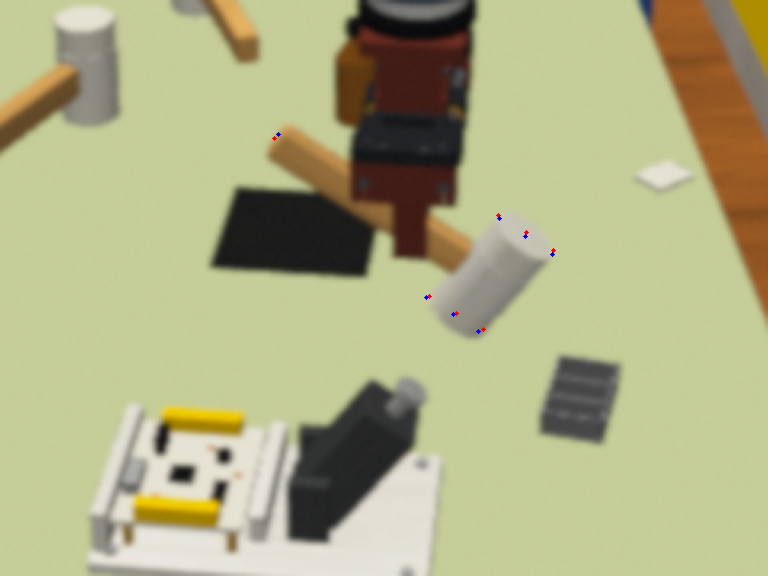

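```bash
python3 -m inch '[[[-0.008,-0.004,0.019,0],[-0.015,-0.007,0.038,0],[-0.015,-0.007,0.038,0],[-0.015,-0.007,0.038,0],[-0.015,-0.007,0.038,0]]]'
python3 -c "
from h import *
to(.6269,-.1972,.2429,171.1)"
```

```text
t: 8.2
tool_pos: [0.6284, -0.1968, 0.2463]
tool_rot: [0.243, 3.132, -0.0]
wrist_force: [-0.3, -0.5, -1.8]
grip_width: 0.0178
finger_force: 60.0
t 8.2 pos [ 0.6284 -0.1968  0.2463] ang 171.13 shares [ 0.0035 -0.0015  0.0084] roll 0.0002 F [-0.3 -0.5 -1.8] gw 0.0178362668960948
```

```bash
python3 -m inch '[[[0.007,0,0.01,0],[0.043,0,0.061,0],[0.111,0,0.158,0],[0.057,0,0.082,0],[0.0,0,0.0,0],[0,0,0,0],[0,0,0,0]]]'
cat >> h.py <<'E'
def pin(tag):
    f=load(tag);P=pts(f);n=np.array([.567,-.089,.819]);c=np.array([.6232,-.1967,.1268]);D=P-c;a=D@n;rad=np.linalg.norm(D-a[...,None]*n,axis=-1)
    k=(rad<.016)&(a<.02)&(a>-.04);A=a[k];h,e=np.histogram(A,np.arange(-.04,.02,.002));print('pin dist along n rel start (mm:count)',[(round(x*1e3),int(y)) for x,y in zip(e,h) if y>3])
E
python3 - <<'E'
from h import *
to(.6269,-.1972,.2429,171.1)
pin('s3')
im,d,p=grab('side','s4');pin('s4');mal('s4')
a=im[180:360,210:450];b=load('s3')['im'][180:360,210:450]
cv2.imwrite('pics/s4c.png',cv2.resize(a,None,fx=3.2,fy=3.2,interpolation=cv2.INTER_CUBIC)[:,:,::-1])
E
```

```text
t: 8.9
tool_pos: [0.6286, -0.1972, 0.2468]
tool_rot: [0.243, 3.131, -0.001]
wrist_force: [-0.4, 1.0, -3.7]
grip_width: 0.0179
finger_force: 60.0
t 8.9 pos [ 0.6286 -0.1972  0.2468] ang 171.11 shares [ 0.0042 -0.0007  0.0097] roll 0.0001 F [-0.4  1.  -3.7] gw 0.017879577663864474
pin dist along n rel start (mm:count) [(-26, 18), (-24, 32), (-22, 11), (-20, 8), (-12, 5), (-6, 8), (-4, 8), (-2, 13), (0, 21), (2, 17), (4, 5)]
pin dist along n rel start (mm:count) [(-26, 11), (-24, 18), (-22, 16), (-20, 12), (-18, 9), (-16, 29), (-14, 10)]
handle 483 dir in tool [-0.883  0.006  0.469] droop 28.0 pt [ 0.0314 -0.0082 -0.0272] head (array([-0.0952, -0.0275, -0.0196]), array([-0.0248,  0.021 ,  0.068 ]), 755)
head axis [ 0.466 -0.19   0.864] 28.333366 [-0.061  -0.0158  0.0146]
```

View pics/s4c.png

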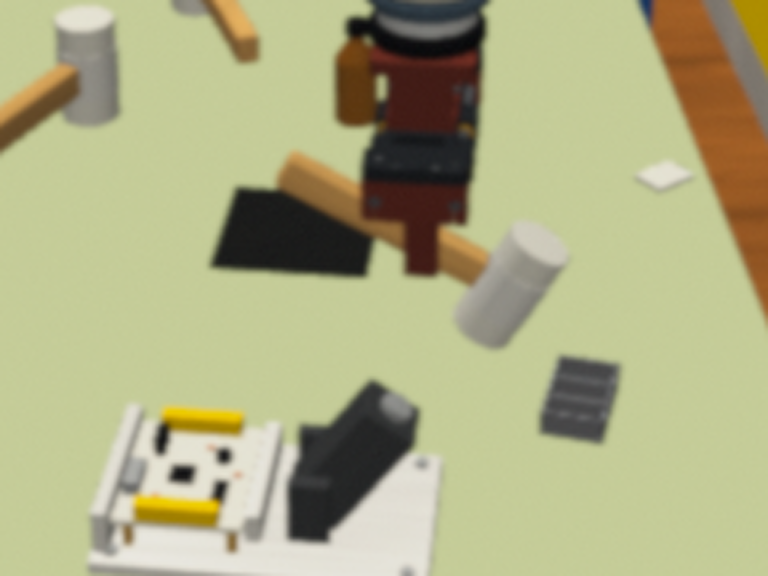

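After the first blow the pin head at crop (397,405) sits at or almost on the block. The head has turned back about 5° in the grip. I'll check how far the pin has to go.

```bash
python3 -m inch '[[[-0.2,0.3,-0.1,0],[-0.2,0.3,-0.1,0],[-0.2,0.3,-0.1,0],[-0.2,0.3,-0.1,0],[-0.2,0.3,-0.1,0]]]'
python3 - <<'E'
from h import *
for i in range(2):
    grab('wrist','w5');grab('top','t5')
    for t in ('w2','w5','top0','t5','s4'):
        f=load(t);P=pts(f);n=np.array([.567,-.089,.819]);c=np.array([.6232,-.1967,.1268]);D=P-c;a=D@n;rad=np.linalg.norm(D-a[...,None]*n,axis=-1)
        pk=a[(rad<.009)&(abs(a+.008)<.013)];fc=a[(rad>.014)&(rad<.018)&(abs(a+.0255)<.004)]
        print(t,'pin',len(pk),np.median(pk)*1e3 if len(pk) else 0,'face',len(fc),np.median(fc)*1e3 if len(fc) else 0)
u=proj(load('w5'),c)[0];print(u)
E
```

```text
t: 9.45
tool_pos: [0.725, -0.0898, 0.2843]
tool_rot: [-0.24, -3.129, 0.0]
wrist_force: [-0.2, 0.3, -2.7]
grip_width: 0.0176
finger_force: 60.0
w2 pin 367 0.3985556311364451 face 324 -24.29415428351633
w5 pin 333 -16.26020545788971 face 429 -24.26328976343455
top0 pin 26 -1.545130499310484 face 22 -25.422342060843942
t5 pin 0 0 face 0 0
s4 pin 32 -14.921496686029483 face 27 -23.22144540375587
w2 pin 367 0.3985556311364451 face 324 -24.29415428351633
w5 pin 329 -16.253146653023787 face 416 -24.23226663871463
top0 pin 26 -1.545130499310484 face 22 -25.422342060843942
t5 pin 0 0 face 0 0
s4 pin 32 -14.921496686029483 face 27 -23.22144540375587
[174.28894129 122.78901571]
```

```bash
python3 - <<'E'
from h import *
n=np.array([.567,-.089,.819]);c=np.array([.6232,-.1967,.1268])
def gap(f,lo,flo=.0135):
    D=pts(f)-c;a=D@n;rad=np.linalg.norm(D-a[...,None]*n,axis=-1)
    A=D[(rad<.0095)&(abs(a-lo)<.003)];B=D[(rad>flo)&(rad<.03)&(abs(a+.0245)<.003)]
    for _ in range(4):
        M=np.r_[A-A.mean(0),B-B.mean(0)];nn=np.linalg.svd(M)[2][2];nn*=np.sign(nn[2]);ra=(A-A.mean(0))@nn;rb=(B-B.mean(0))@nn;
        A=A[abs(ra)<2.5*ra.std()];B=B[abs(rb)<2.5*rb.std()]
    return (A.mean(0)-B.mean(0))@nn*1e3,len(A),len(B),np.degrees(np.arccos(nn@n/np.linalg.norm(n))),ra.std()*1e3
print('before',gap(load('w2'),.0004))
for i in range(5):
    grab('wrist','w6');print(gap(load('w6'),-.0163),gap(load('w6'),-.0163,.016))
to(0,0,0)
E
```

```text
before (np.float64(24.985031728839314), 279, 1124, np.float64(0.359253171641591), np.float64(0.39125234307954904))
(np.float64(8.118573125400971), 359, 1608, np.float64(0.3613676052676519), np.float64(0.5888641195586014)) (np.float64(8.14989375039089), 359, 1397, np.float64(0.3990999977680075), np.float64(0.5890534420107734))
(np.float64(8.03529994699878), 369, 1574, np.float64(0.3377125501229228), np.float64(0.5853855200441697)) (np.float64(8.067567232362858), 369, 1371, np.float64(0.39960378373039945), np.float64(0.5850050306366873))
(np.float64(8.138640875464873), 365, 1579, np.float64(0.2501171290503815), np.float64(0.6565218363932045)) (np.float64(8.156461926563397), 365, 1360, np.float64(0.26481784318319324), np.float64(0.656618242354264))
(np.float64(8.068760523255127), 363, 1601, np.float64(0.33013017473733175), np.float64(0.5968973631773481)) (np.float64(8.113762368256364), 364, 1386, np.float64(0.4003143288926732), np.float64(0.6012469183941319))
(np.float64(8.080164838002199), 360, 1572, np.float64(0.3038218885070329), np.float64(0.6215071196963927)) (np.float64(8.10508759498813), 360, 1362, np.float64(0.3257330500527627), np.float64(0.6215516326740564))
t 9.9 pos [ 0.7256 -0.0916  0.2861] ang 171.05 shares [ 1.8274 -0.0558  0.7154] roll 0 F [-0.   0.6 -2.8] gw 0.01777387985313688
```

The pin gap is 8.1 mm, so it is home. Now I take the mallet back to the pad.

```bash
python3 -m inch '[[[0.04,0.037,0.01,-0.01],[0.105,0.098,0.04,-0.027],[0.17,0.159,0.08,-0.044],[0.24,0.225,0.115,-0.062],[0.31,0.29,0.15,-0.08],[0.38,0.356,0.18,-0.098],[0.45,0.422,0.215,-0.116],[0.52,0.487,0.25,-0.134],[0.58,0.543,0.28,-0.15],[0.63,0.59,0.305,-0.162],[0.656,0.6145,0.315,-0.169],[0.656,0.6145,0.315,-0.169]]]'
python3 - <<'E'
from h import *
grab('side','s6');mal('s6')
to(.5047,.1921,.083,191.3)
f=load('s6');s=r.get_obs();T=s['tool_pos'];R=cv2.Rodrigues(s['tool_rot'])[0]
im=f['im'];out=cv2.resize(im[130:300,210:410],None,fx=3.2,fy=3.2,interpolation=cv2.INTER_CUBIC)[:,:,::-1].copy()
for th,col in ((28,(0,0,255)),(31.,(255,0,0))):
    c,sn=np.cos(np.radians(th)),np.sin(np.radians(th))
    for mx,mz in [(64,-40),(64,40),(42,-40),(86,-40),(86,40),(42,40),(-108,0)]:
        X=T+R@np.array([-(mx*c+mz*sn),0,-2-(-mx*sn+mz*c)])/1000
        u=(proj(f,X)[0]-[210,130]+.5)*3.2-.5;cv2.circle(out,tuple(int(round(v)) for v in u),2,col,-1)
cv2.imwrite('pics/s6c.png',out)
t=load('top0');print('pad centre',ray(t,[[(527/3+90+653/3+90+631/3+90+503/3+90)/4,(46/3+68/3+193/3+172/3)/4+220]],.004))
E
```

```text
t: 11.1
tool_pos: [0.5038, 0.1933, 0.1599]
tool_rot: [0.315, -3.125, 0.0]
wrist_force: [0.3, -1.2, -1.9]
grip_width: 0.0175
finger_force: 60.0
handle 300 dir in tool [-0.878  0.001  0.479] droop 28.61 pt [ 0.0351 -0.0074 -0.0259] head (array([-0.0928, -0.0284, -0.1682]), array([-0.0065,  0.0172,  0.0641]), 431)
head axis [ 0.49  -0.095  0.866] 29.511778 [-0.0583 -0.0152  0.0095]
t 11.15 pos [0.505  0.1927 0.1604] ang -168.56 shares [ 0.0011 -0.0014  0.1936] roll 0.0012 F [-0.6 -0.3 -2.5] gw 0.017523733076784242
pad centre [[0.55024365 0.21774098 0.004     ]]
```

View pics/s6c.png

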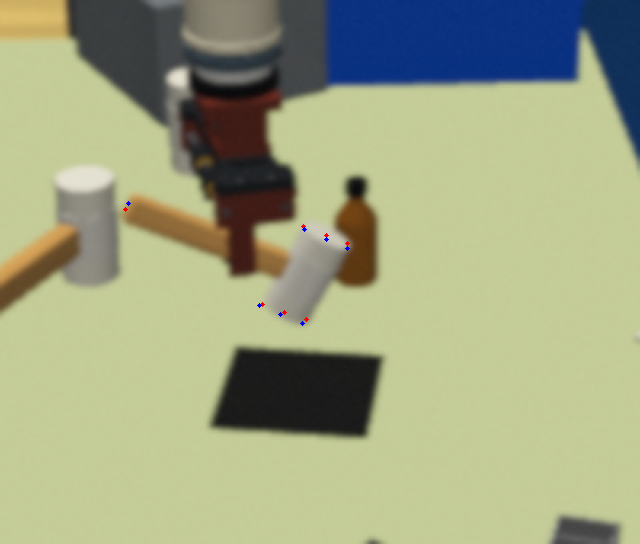

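```bash
python3 -m inch '[[[0,0,0.06,0],[0,0,0.12,0],[0,0,0.165,0],[0,0,0.185,0],[0,0,0.194,0],[0,0,0.194,0],[0,0,0.194,0]]]'
python3 -m inch '[[[0,0,0,0],[0,0,0,0],[0,0,0,0],[0,0,0,0]]]' 1 6
python3 -c "
from h import *
to(.4751,.1862,.042,191.3)
grab('side','s7');mal('s7')"
```

```text
t: 11.85
tool_pos: [0.5056, 0.1925, 0.0834]
tool_rot: [-0.311, 3.125, 0.001]
wrist_force: [0.6, 0.3, -1.8]
grip_width: 0.0182
finger_force: 60.0
t: 12.25
tool_pos: [0.505, 0.1926, 0.0831]
tool_rot: [-0.312, 3.125, 0.0]
wrist_force: [-2.2, -1.4, 3.6]
grip_width: 0.0178
finger_force: 6.0
t 12.25 pos [0.505  0.1926 0.0831] ang -168.6 shares [ 0.0765 -0.001   0.1026] roll 0.0008 F [-2.2 -1.4  3.6] gw 0.017778970472726828
handle 279 dir in tool [-0.842 -0.003  0.54 ] droop 32.7 pt [ 0.0345 -0.0089 -0.0298] head (array([-0.0931, -0.0295, -0.015 ]), array([-0.0164,  0.0246,  0.0663]), 416)
head axis [ 0.595 -0.107  0.796] 36.76988 [-0.053  -0.0147  0.0227]
```

```bash
python3 -m inch '[[[0.02,0,0.013,0],[0.039,0,0.029,0],[0.056,0,0.047,0],[0.069,0,0.063,0],[0.08,0,0.0805,0],[0.088,0,0.095,0],[0.092,0,0.103,0],[0.092,0,0.104,0],[0.092,0,0.104,0]]]'
python3 - <<'E'
from h import *
to(.4751,.1862,.042,191.3)
im,d,p=grab('side','s8');mal('s8')
a=cv2.resize(im[180:300,220:380],(640,480),interpolation=cv2.INTER_CUBIC);cv2.imwrite('pics/s8c.png',a[:,:,::-1])
E
```

```text
t: 13.2
tool_pos: [0.4682, 0.1851, 0.0407]
tool_rot: [0.311, -3.125, 0.0]
wrist_force: [-1.0, -0.4, 0.4]
grip_width: 0.0174
finger_force: 6.0
t 13.2 pos [0.4682 0.1851 0.0407] ang -168.62 shares [-0.0173 -0.0007 -0.0033] roll 0.0007 F [-1.  -0.4  0.4] gw 0.017421525180207082
handle 329 dir in tool [-1.    -0.002 -0.016] droop -0.94 pt [ 0.0338 -0.0084 -0.0081] head (array([-0.0882, -0.0299, -0.05  ]), array([-0.0481,  0.0212,  0.0335]), 395)
head axis [ 0.02  -0.188  0.982] 1.1416738 [-0.0659 -0.015  -0.0163]
```

View pics/s8c.png

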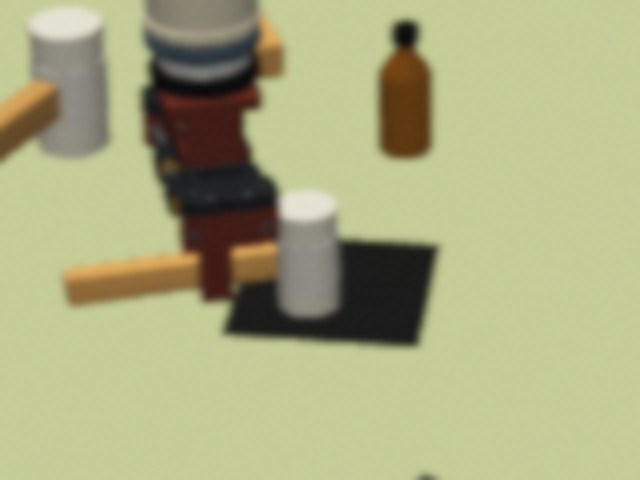

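The mallet stands upright on its head on the pad: head at crop (309,255). Time to release and back off upward.

```bash
python3 -m inch '[[[0,0,0,0],[0,0,0,0],[0,0,0,0],[0,0,0,0],[0,0,-0.05,0],[0,0,-0.15,0],[0,0,-0.27,0],[0,0,-0.4,0],[0,0,-0.5,0],[0,0,-0.5,0],[0,0,-0.5,0],[0,0,-0.5,0]]]' 0.4
python3 - <<'E'
from h import *
im,d,p=grab('side','s9');to(0,0,0)
im2,_,_=grab('wrist','w9');f=load('w9');P=pts(f);hs=cv2.cvtColor(f['im'],cv2.COLOR_RGB2HSV)
w=(P[...,2]>.078)&(P[...,2]<.092)&(hs[...,1]<60)&(np.linalg.norm(P[...,:2]-[.535,.198],axis=-1)<.05);print('head top',w.sum(),P[w].mean(0),P[w][:,2].std())
h=np.linalg.norm(pts(load('s9'))-pts(load('side0')),axis=-1)
a=cv2.resize(im,(640,480));cv2.imwrite('pics/s9.png',a[:,:,::-1])
E
```

```text
t: 14.45
tool_pos: [0.4677, 0.1849, 0.2397]
tool_rot: [0.311, -3.124, 0.001]
wrist_force: [-0.4, 0.5, -0.4]
grip_width: 0.0525
finger_force: 0.0
t 14.5 pos [0.4676 0.1848 0.2393] ang -168.62 shares [ 1.2353 -0.222   0.6021] roll 0 F [0.2 0.  0.5] gw 0.052597206396786396
head top 1756 [0.53365525 0.1973891  0.08411582] 0.0011088924113581348
```

View pics/s9.png

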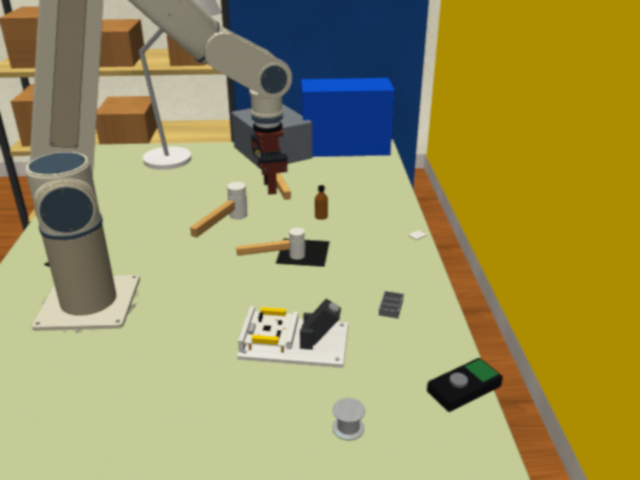

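The mallet stands free on the pad at (297,245), the pin is home at (334,308), and the bystanders have not moved. I'm handing in.

```bash
python3 -c "
from cell import r
print(r.close_job())"
```

```text
the job is handed in; nothing more can be done
None
```

The job is handed in at 14.5 s: one brisk blow drove the clamp pin home (head top measured 8.1 mm above the block face, 8 mm is home), though the head turned back about 5° in the grip at impact; the mallet stands upright and released on the pad, about 5 mm from where it began.

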